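# Hood the light sensor and slide its carriage into the detent notch

### The arm

A 7-joint arm with a two-finger parallel gripper is mounted at the origin on the work surface; the furniture and walls round the work are solid. World frame = base frame: x ahead of the robot, y to its left, z up, the work surface at z = 0. Lengths are in m, angles in rad, forces in N, time in s.
With the tool pointing down it reaches from about 0.4 to 0.85 m from the base axis. Payload 4.4 kg.
Tool frame: the origin (TCP) lies between the finger pads; the fingertips stand 11 mm ahead of it and the grasp point (between the pads) lies 8 mm behind it (r.tips_ahead is the distance from the TCP to the fingertips, in m); z points along the fingers, y is the line along which they close (so a half turn about z gives the same grasp; the last joint's range is limited). The gripper opens to 94 mm and grips with 3 to 60 N. Pads are 16 mm wide; open, the fingers measure 119 mm over their backs; the gripper's body (75 mm by 177 mm) begins 78 mm behind the grasp point.
Start: joints at [-1.249, 0.628, 0.038, 1.517, -0.027, 0.996, -0.02], TCP at [0.246, 0.602, 0.216] pointing down, gripper open.
Joint ranges: [-3.06, 3.06], [-0.37, 2.12], [-1.25, 1.32], [0.18, 2.47], [-1.1, 4.24], [0.23, 1.98], [-2.94, 2.94]. Speed limits (rad/s): [2.57, 2.57, 3.14, 3.14, 3.14, 3.14, 3.14].

### API

Orientations are given as a unit quaternion [w, x, y, z].
In Python, from rig import r gives the robot as it stands. Calls block until the motion is done:
- r.move_pose(position, orientation): joint-space move of the TCP to a pose.
- r.move_straight(position, max_speed=0.15, ori=None): straight line of the TCP; ori=None keeps the orientation; max_speed is the mean speed in m/s.
- r.move_j(angles): joint-space move.
- r.command_gripper(opening): finger opening in m; the grip force is fixed at half the most; returns when the fingers have stopped.
- r.wait(seconds).
- r.solve_ik(position, orientation): joint angles nearest the present ones, or None.
- r.camera(name): name is "scene" or "side" or "wrist"; returns the picture (400x640x3 uint8, red, green, blue); there is no depth.
- r.calibration(name): a dict with "camera_matrix" (3x3 intrinsics, pixels), "cam_to_world" (4x4, takes a point from camera to world coordinates). Camera axes: x right, y down, z forward; pixel columns grow to the right and rows downward; lengths in m; the calibration is good to about 2 mm. A picture is of the moment at which its call begins: read the wrist's pose just before it. calibration takes no time and is no camera call; for the wrist camera it gives the pose at the moment of the call.
A pose or a line that the arm cannot do raises r.PlanningError and nothing moves.
- r.hand_in(): hands the job in; it is judged then, once.
Trained networks look in the newest picture that a camera, given by its name, has taken for a name from the list of things; names that differ only in an ending like _2 or _b are one class to them, and where a whole thing is asked for, a point or a joint stands for the part that bears it (a point fixed in the world has none). Each returns a list of dicts, best first, with "confidence" (0 to 1); they miss things now and then, are a little off and sometimes report something else, mostly with a low value. They report only what shows in the picture. A call takes as long as a camera call. They do not tell look-alikes from the thing itself.
- r.spot_in(camera, name): "bbox" ([left, top, width, height] in pixels, round what is visible of it).
Readings, each from a call of its own:
- r.current_clock(): time.
- r.current_joint_positions(): joint angles.
- r.current_qvel(): joint speeds.
- r.current_tau(): joint torques, N m.
- r.current_eef_pos(): TCP position.
- r.current_orientation(): TCP orientation.
- r.current_wrist_force(): force on the tool from outside, world axes, zero at the start.
- r.current_moment(): the same for the moment, N m.
- r.current_grip_width(): finger opening in m.
- r.current_grasp_force(): force on a finger pad.
Only numpy, scipy, OpenCV 4.12 (cv2) and the standard library are available. Lean on these libraries where they do the work, as an engineer would, in place of code of your own. Each camera call takes 0.05 s, during which the arm holds its last target. There are 200 camera calls.

### The job

Prepare the sensor for a dark reading: put the black light hood with the orange band, mouth down, over the white sensor post until its rim rests on the blue carriage. Then slide the carriage along the rail, away from the black stop, until its spring ball clicks into the notch, without ever running it up to the red far stop, and finish while still gripping the hooded carriage at the notch: do not let go. Leave the other things on the table where they are.

Things in the scene. Friction and masses are not known exactly. Their poses are not given: they have to be found in the camera images.
- hood_center (a point): Centre (half-way up) of the light hood, a round black plastic cup with an orange band and orange top, standing mouth down on the table: outside diameter 43 mm, inside diameter 35 mm, height 62 mm (centre 31 mm above the rim), closed top 5 mm thick, 60 g. It slips loosely over the sensor post.
- post_top (a point): Top centre of the white sensor post, 30 mm diameter, 50 mm tall with a tapered tip, upright on the middle of the blue carriage's flat top (48 mm above the table; carriage 74 mm across the rail, 68 mm along it). The frame's y axis lies along the rail: the notch is towards -y (the robot's right), the black home stop towards +y.
- rail: Fixed silver rail 50 mm wide, 24 mm high, 400 mm long along its y axis, with a groove and a steel strip along it; origin under its middle. A black stop at its +y end and a red stop towards -y bound the carriage's travel. The notch is an 11.5 mm gap in the steel strip.
- carriage (a joint): Travel of the carriage in m: 0 at the black home stop, growing towards -y of the rail, 0.22 at the red stop. Starts within 0 to 0.04; the notch lies somewhere in 0.10 to 0.16 and must be felt or seen. Sliding takes about 1.5 N, a little more with speed; at the notch the carriage jumps ahead a few mm, then resists with about 12 N before the ball climbs out.
- plunger (a joint): Drop of the spring ball under the middle of the carriage, in m: about 0 while it rides on the steel strip, 0.003 when it sits fully in the notch. It drops less when the carriage is a millimetre or more off the notch's middle.
- film_pot_center (a point): Centre (half-way up) of a plain black film pot with a grey lid, 34 mm diameter, 50 mm tall, not the hood; it and the hood may stand in each other's place. Leave alone.
- horseshoe_magnet: Red horseshoe magnet lying flat at the back of the table, 48 x 79 x 13 mm; origin under its middle. Leave alone.
- phone_cream: Cream phone lying at the back right, 152 x 77 x 16 mm; origin under its middle. Leave alone.
- eraser: Blue and white eraser lying on the left, 21 x 50 x 12 mm; origin under its middle. Leave alone.
Mind the look-alikes: they are no part of the job. Of the things shaped like the part that bears hood_center, the black one is meant.

How it is judged:
By the outcome, as a careful person would: the job done as asked, in the order asked, and still so for the second after the job is handed in, while the arm keeps its last pose, push and grip.
It also fails if it takes over 48 s, if anything falls off the work surface, if the arm or the gripper's body presses on something with over 40 N, if the wrist force passes 120 N, or if a joint passes its speed limit or range.

## Working session

There is one attempt and no reset: what is moved stays moved. The work goes in short steps, each a Python script; the robot and the scene stay as the last script left them, time stands still between calls to the robot, and variables do not carry over. Pictures are saved under pics/ and viewed, at most 10 in all, crops included, and the job is handed in when it is done.

```bash
mkdir -p pics; cat > h.py <<'E'
import numpy as np, cv2
from rig import r
def snap(n,f,crop=None,s=1):
    im=r.camera(n)
    o=im if crop is None else im[crop[1]:crop[3],crop[0]:crop[2]]
    cv2.imwrite('pics/'+f,cv2.resize(o[:,:,::-1],None,fx=s,fy=s,interpolation=cv2.INTER_CUBIC)); return im
def ray(n,u,v,cal=None):
    c=cal or r.calibration(n);K=np.array(c['camera_matrix']);T=np.array(c['cam_to_world'])
    return T[:3,3],T[:3,:3]@np.linalg.solve(K,[u,v,1.])
def atz(n,u,v,z,cal=None):
    o,d=ray(n,u,v,cal); return o+d*(z-o[2])/d[2]
def proj(n,p,cal=None):
    c=cal or r.calibration(n);K=np.array(c['camera_matrix']);T=np.array(c['cam_to_world'])
    q=K@(T[:3,:3].T@(np.array(p)-T[:3,3])); return q[:2]/q[2]
E
python3 - <<'E'
from h import *
np.set_printoptions(precision=3,suppress=True)
a=snap('scene','a.png');b=snap('side','b.png')
cv2.imwrite('pics/ab.png',np.vstack([a,b])[:,:,::-1][:, :] if 0 else cv2.resize(np.hstack([a,b])[:,:,::-1],(800,250)))
for c in('scene','side'):
    print(c,r.calibration(c)['cam_to_world'][:3])
    for n in('hood_center','film_pot_center','carriage','post_top','rail'):
        print(n,[(np.round(d['bbox']),round(d['confidence'],2)) for d in r.spot_in(c,n)[:3]])
print(r.current_clock(),r.current_eef_pos(),r.current_orientation(),r.tips_ahead)
E
```

```text
scene [[-0.542 -0.33   0.773 -0.533]
 [-0.841  0.207 -0.501  0.678]
 [ 0.005 -0.921 -0.389  0.626]]
hood_center [(array([201., 242.,  18.,  27.]), 0.93), (array([242., 243.,  17.,  27.]), 0.92), (array([261., 221.,  13.,  23.]), 0.9)]
film_pot_center [(array([228., 231.,  14.,  22.]), 0.68), (array([271., 241.,  12.,  16.]), 0.5), (array([243., 220.,  12.,  13.]), 0.36)]
carriage [(array([288., 191.,  26.,  31.]), 0.84)]
post_top [(array([290., 194.,  25.,  27.]), 0.76)]
rail [(array([272., 192., 103.,  34.]), 0.7)]
side [[-0.929 -0.298  0.22   0.207]
 [-0.371  0.747 -0.552  0.801]
 [ 0.    -0.594 -0.804  1.269]]
hood_center [(array([279., 307.,  16.,  22.]), 0.92), (array([314., 283.,  16.,  24.]), 0.9), (array([320., 225.,  16.,  21.]), 0.84)]
film_pot_center [(array([328., 258.,  12.,  20.]), 0.74), (array([278., 132.,  64.,  96.]), 0.33)]
carriage [(array([284., 182.,  30.,  29.]), 0.63)]
post_top [(array([278., 182.,  38.,  32.]), 0.58)]
rail [(array([281., 182.,  29.,  31.]), 0.68), (array([272., 130.,  69.,  99.]), 0.61), (array([337.,  98.,  35.,  32.]), 0.38)]
0.6 [0.246 0.602 0.216] [-0.     0.193  0.981 -0.   ] 0.011
```

View pics/a.png

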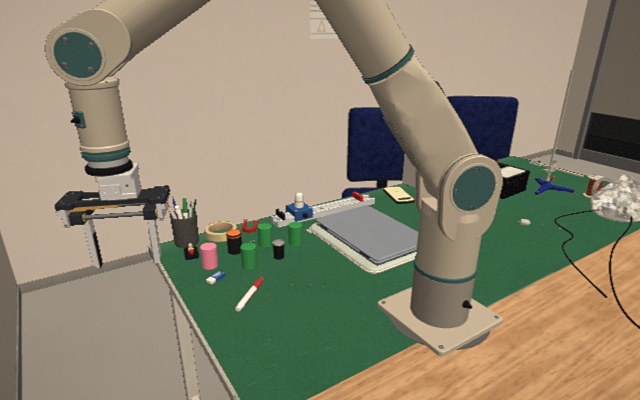

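View pics/b.png

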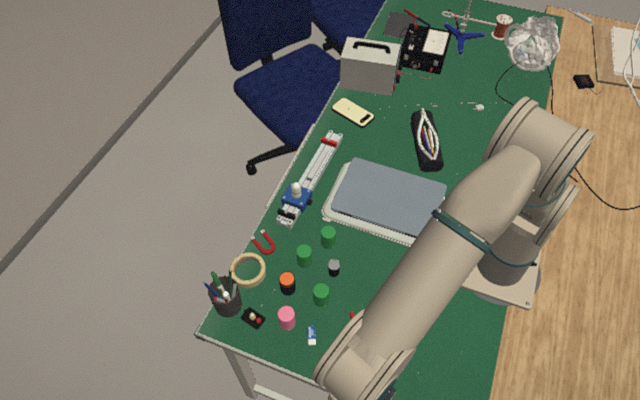

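The look-alikes in the scene picture are the pink cup (209,256), green cups (248,256), (265,235) and (295,233), and the film pot with a grey lid (279,249). The black one with the orange band and top is at (234,242), or (287,283) in the side view, so that is the hood. I'll crop in close on it and triangulate.

```bash
python3 - <<'E'
from h import *
np.set_printoptions(precision=3,suppress=True)
im=r.camera('side')
cv2.imwrite('pics/c.png',cv2.resize(im[120:345,210:390,::-1],None,fx=2.6,fy=2.6,interpolation=cv2.INTER_CUBIC))
for n in('hood_center','film_pot_center','post_top','carriage','rail'):
  for d in r.spot_in('side',n)[:7]: 
    x,y,w,h=d['bbox']; print(n,np.round(d['bbox']),round(d['confidence'],2),atz('side',x+w/2,y+h/2,.031))
def tri(a,b):
    o1,d1=ray('scene',*a);o2,d2=ray('side',*b)
    t=np.linalg.lstsq(np.c_[d1,-d2],o2-o1,rcond=None)[0]
    return (o1+d1*t[0]+o2+d2*t[1])/2,np.linalg.norm(o1+d1*t[0]-o2-d2*t[1])
print('hood',tri((234,242),(287.5,283.5)),'rail ends z=.024',atz('side',286,220,.024),atz('side',335,135,.024))
print('post',tri((299,195),(295,184)),atz('side',295,184,.098))
E
```

```text
hood_center [277. 271.  20.  21.] 0.82 [0.53  0.281 0.031]
hood_center [298. 242.  16.  23.] 0.79 [0.515 0.182 0.031]
hood_center [322. 227.  14.  20.] 0.72 [0.476 0.105 0.031]
hood_center [275. 305.  21.  25.] 0.7 [0.49  0.374 0.031]
hood_center [314. 286.  17.  23.] 0.67 [0.424 0.287 0.031]
film_pot_center [330. 258.  10.  19.] 0.49 [0.424 0.191 0.031]
post_top [280. 184.  34.  28.] 0.84 [0.617 0.011 0.031]
carriage [283. 181.  28.  29.] 0.57 [0.621 0.003 0.031]
rail [276. 132.  66. 100.] 0.63 [ 0.607 -0.056  0.031]
hood (array([0.525, 0.286, 0.034]), np.float64(0.0008328683608840919)) rail ends z=.024 [0.617 0.095 0.024] [ 0.606 -0.28   0.024]
post (array([0.624, 0.007, 0.089]), np.float64(0.002791833414224715)) [0.621 0.012 0.098]
```

View pics/c.png

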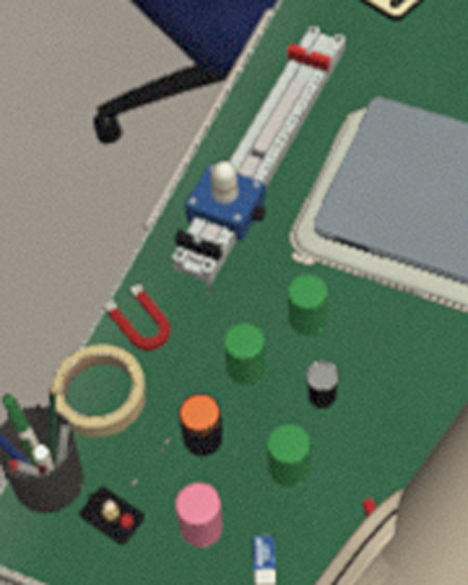

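The crop confirms it: the hood with the orange top is at crop (200,420). The dark strip gap, which is the notch, shows at crop (258,153), and the white post is at (224,180). Next I'll move above the hood and look with the wrist camera, stopping above the rail first.

```bash
python3 - <<'E'
from h import *
np.set_printoptions(precision=3,suppress=True)
print('notch',atz('side',309.2,178.8,.024))
Q=[0,0,1,0]
try: r.move_pose([0.56,-0.03,0.27],Q)
except r.PlanningError as e: print(e)
r.wait(.2);cal=r.calibration('wrist');im=snap('wrist','d.png');np.save('cal_d.npy',cal,allow_pickle=True)
print(cal['cam_to_world'],r.current_clock(),r.current_eef_pos())
for n in('post_top','carriage','rail'):
  for d in r.spot_in('wrist',n)[:2]: print(n,np.round(d['bbox']),round(d['confidence'],2))
r.move_pose([0.50,0.284,0.20],Q);r.wait(.2);cal=r.calibration('wrist');im=snap('wrist','e.png');np.save('cal_e.npy',cal,allow_pickle=True)
for d in r.spot_in('wrist','hood_center')[:3]: print(np.round(d['bbox']),round(d['confidence'],2))
print(r.current_clock(),r.current_wrist_force())
E
```

```text
notch [ 0.614 -0.074  0.024]
[[ 0.001  0.961  0.276  0.479]
 [ 1.    -0.    -0.001 -0.028]
 [-0.001  0.276 -0.961  0.438]
 [ 0.     0.     0.     1.   ]] 3.6583 [ 0.56  -0.029  0.27 ]
post_top [322. 180.  54.  64.] 0.64
carriage [321. 178.  55.  69.] 0.88
rail [120. 180. 294.  65.] 0.67
[296.  91.  44.  50.] 0.97
[207. 174.  50.  55.] 0.95
[296. 178.  44.  52.] 0.8
5.35 [-0.549  0.07   0.329]
```

View pics/d.png

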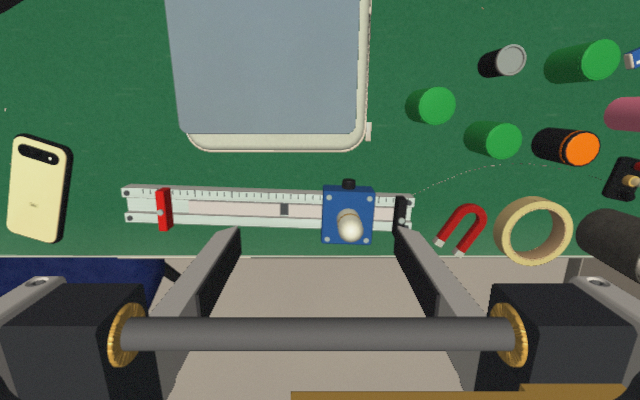

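View pics/e.png

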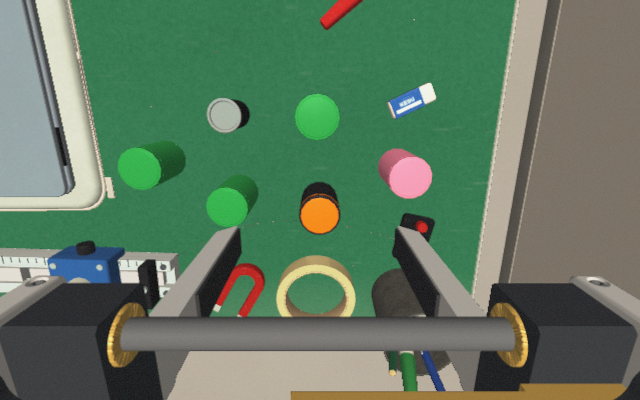

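In the rail view the post tip is at (350,229), the notch gap at (284,209), the red stop at (164,209) and the black stop at (400,213). In the hood view its orange top is at about (320,214) with room on both sides. I'll measure these with colour masks.

```bash
python3 - <<'E'
from h import *
np.set_printoptions(precision=4,suppress=True)
e=cv2.imread('pics/e.png');ce=np.load('cal_e.npy',allow_pickle=True).item()
hsv=cv2.cvtColor(e,cv2.COLOR_BGR2HSV);m=cv2.inRange(hsv,(7,180,180),(17,255,255));m[:160]=0;m[260:]=0;m[:,:280]=0;m[:,360:]=0
# top disc only: ellipse of largest component
n,l,s,c=cv2.connectedComponentsWithStats(m);i=1+np.argmax(s[1:,4]);print(s[i],c[i])
x,y,w,h,_=s[i]
print('hood',atz('',*c[i],.062,ce),'width',w, np.linalg.norm(atz('',x,y+h/2,.062,ce)-atz('',x+w,y+h/2,.062,ce)))
d=cv2.imread('pics/d.png');cd=np.load('cal_d.npy',allow_pickle=True).item()
hd=cv2.cvtColor(d,cv2.COLOR_BGR2HSV);m=cv2.inRange(hd,(105,120,60),(125,255,255));m[:180]=0;m[250:]=0;m[:,:310]=0;m[:,385:]=0
x,y,w,h=cv2.boundingRect(cv2.findNonZero(m));print('carr',x,y,w,h)
for v in (192,205,220,235):
    u=np.nonzero(m[v])[0];print(v,atz('',u[0],v,.048,cd),atz('',u[-1]+1,v,.048,cd))
g=cv2.cvtColor(d,cv2.COLOR_BGR2GRAY)
print('notch row',[ (v,g[v,274:294].tolist()) for v in (206,212)])
for a in((284,209),(164,209),(400,213)): print(a,atz('',*a,.024,cd))
# rail near edge (table side) slope, -x edge
for u in (140,150,180,220,260,300): 
    col=d[180:235,u].astype(int); t=np.nonzero(col.min(1)>120)[0]; print(u,t[0]+180,t[-1]+180,atz('',u,t[0]+180,.024,cd),atz('',u,t[-1]+181,.024,cd))
print('post',atz('',350,229,.096,cd))
cv2.imwrite('pics/f.png',cv2.resize(d[170:255,260:420],None,fx=5,fy=5,interpolation=cv2.INTER_CUBIC))
E
```

```text
[ 301  198   38   35 1049] [319.183  215.0114]
hood [0.5298 0.2856 0.062 ] width 38 0.038889433608068694
carr 321 186 54 58
192 [ 0.5876 -0.0209  0.048 ] [0.5876 0.0441 0.048 ]
205 [ 0.605  -0.0208  0.048 ] [0.605 0.045 0.048]
220 [ 0.6256 -0.022   0.048 ] [0.6256 0.0447 0.048 ]
235 [ 0.6468 -0.0233  0.048 ] [0.6468 0.0431 0.048 ]
notch row [(206, [200, 203, 202, 202, 202, 186, 129, 82, 80, 83, 78, 82, 79, 95, 151, 203, 200, 202, 202, 202]), (212, [201, 202, 200, 201, 202, 185, 126, 80, 80, 81, 79, 79, 83, 93, 151, 204, 203, 204, 204, 203])]
(284, 209) [ 0.6185 -0.0739  0.024 ]
(164, 209) [ 0.6184 -0.239   0.024 ]
(400, 213) [0.6244 0.0859 0.024 ]
140 185 222 [ 0.5844 -0.2667  0.024 ] [ 0.639  -0.2752  0.024 ]
150 185 222 [ 0.5844 -0.2533  0.024 ] [ 0.639  -0.2612  0.024 ]
180 186 223 [ 0.5858 -0.2131  0.024 ] [ 0.6405 -0.2196  0.024 ]
220 188 234 [ 0.5886 -0.1594  0.024 ] [ 0.6571 -0.1652  0.024 ]
260 189 226 [ 0.59   -0.1055  0.024 ] [ 0.645  -0.1083  0.024 ]
300 190 227 [ 0.5914 -0.0515  0.024 ] [ 0.6465 -0.0524  0.024 ]
post [0.6187 0.0097 0.096 ]
```

View pics/f.png

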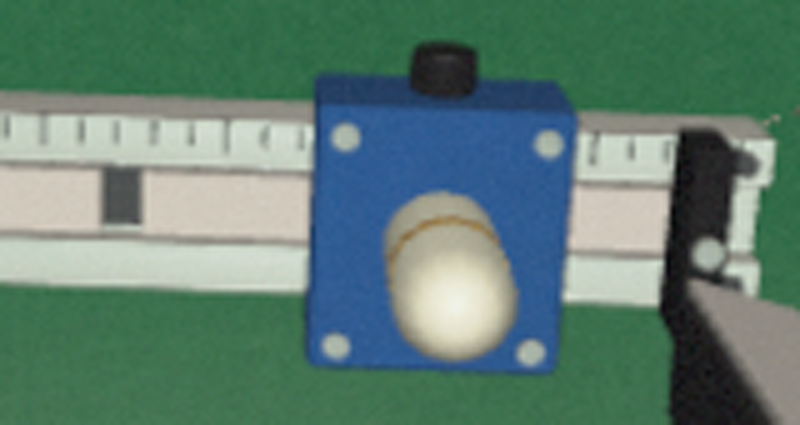

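```bash
python3 - <<'E'
from h import *
np.set_printoptions(precision=4,suppress=True)
cd=np.load('cal_d.npy',allow_pickle=True).item()
P=np.array([atz('',260+(a+.5)/5-.5,170+(b+.5)/5-.5,.049,cd) for a,b in((345,137),(550,145),(335,347),(531,352))])
print('carriage',P.mean(0)); print(P)
Q=[0,.0163,.99987,0]
r.move_pose([.5297,.2855,.13],Q)
r.move_straight([.5297,.2855,.022],.12)
print(r.current_wrist_force(),r.current_eef_pos())
r.command_gripper(.03); r.wait(.2)
print('grip',r.current_grip_width(),r.current_grasp_force(),r.current_wrist_force())
r.move_straight([.5297,.2855,.147],.12); r.wait(.2)
print('grip',r.current_grip_width(),r.current_wrist_force(),r.current_eef_pos())
cal=r.calibration('wrist');im=snap('wrist','g.png')
hsv=cv2.cvtColor(im,cv2.COLOR_RGB2HSV);m=cv2.inRange(hsv,(7,180,130),(17,255,255));m[:120]=0
n,l,s,c=cv2.connectedComponentsWithStats(m);i=1+np.argmax(s[1:,4]);print(s[i],c[i],atz('',*c[i],.147+.04,cal))
x,y,w,h,_=s[i];print(np.linalg.norm(atz('',x,y+h/2,.187,cal)-atz('',x+w,y+h/2,.187,cal)), r.current_clock())
E
```

```text
carriage [0.6239 0.0114 0.049 ]
[[ 0.594  -0.0137  0.049 ]
 [ 0.5961  0.0388  0.049 ]
 [ 0.6521 -0.0158  0.049 ]
 [ 0.6536  0.0363  0.049 ]]
[ 0.3075 -0.9405  0.9554] [0.5303 0.2859 0.0228]
grip 0.04255584811761907 29.999962910078466 [-0.4713 -0.5416  0.2948]
grip 0.042712787636731996 [-0.1539 -0.0068 -1.4328] [0.5294 0.2853 0.1463]
[ 275  252   85   65 4532] [317.1256 285.8316] [0.5282 0.2865 0.187 ]
0.038544571682180645 9.2833
```

View pics/g.png

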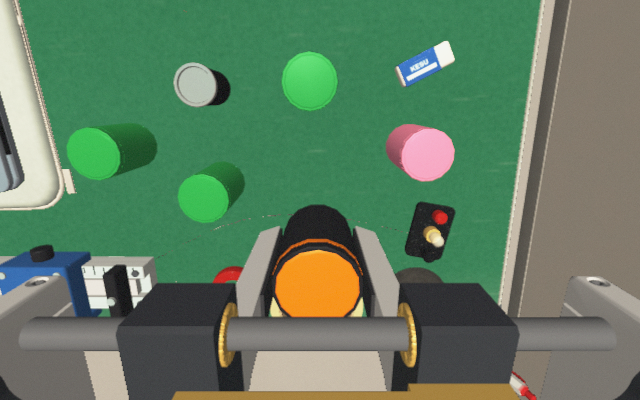

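The hood is held upright between the fingers. The gripper bar cuts off the near edge of its top disc at row 317, so I'll take the centre from the visible edge, then move over the post and lower in steps while watching the force.

```bash
python3 - <<'E'
from h import *
np.set_printoptions(precision=4,suppress=True)
im=cv2.imread('pics/g.png');cal=r.calibration('wrist')
m=cv2.inRange(cv2.cvtColor(im,cv2.COLOR_BGR2HSV),(7,180,130),(17,255,255));m[:245]=0;m[318:]=0
ws=[(v,(np.nonzero(m[v])[0][[0,-1]])) for v in range(254,316,2)]
P=[]
for v,(a,b) in ws: P+= [atz('',a,v,.187,cal)[:2],atz('',b+1,v,.187,cal)[:2]]
P=np.array(P);A=np.c_[2*P,np.ones(len(P))];s=np.linalg.lstsq(A,(P**2).sum(1),rcond=None)[0]
off=s[:2]-np.array(r.current_eef_pos())[:2];print('circle',s[:2],'R',np.sqrt(s[2]+s[:2]@s[:2]),'off',off)
off[1]=0; off=np.clip(off,-.003,.003)
t=np.array([.6239,.0114])-off
r.move_pose([*t,.150],[0,.0163,.99987,0]);r.wait(.3)
print('air',r.current_wrist_force(),r.current_eef_pos())
f0=np.array(r.current_wrist_force())
for z in np.arange(.124,.070,-.006).tolist()+[.0715]:
    r.move_straight([*t,z],.06);f=np.array(r.current_wrist_force())-f0
    print(round(z,4),f,r.current_eef_pos()[2],r.current_moment())
    if f[2]>6 or abs(f[:2]).max()>6: break
print(r.current_clock()); 
a=snap('side','h0.png');b=r.camera('scene')
cv2.imwrite('pics/h.png',np.hstack([cv2.resize(a[140:240,240:340],(400,400)),cv2.resize(b[160:240,260:340],(400,400))])[:,:,::-1])
E
```

```text
circle [0.5271 0.2868] R 0.020005084674448836 off [-0.0024  0.0015]
air [-0.6585  0.2218 -0.1358] [0.6262 0.0128 0.15  ]
0.124 [ 0.5701  0.1654 -0.2557] 0.12362368039987749 [ 0.0339  0.0326 -0.0347]
0.118 [ 0.5099 -0.115  -0.4132] 0.11773772429769458 [ 0.0275 -0.0028  0.0174]
0.112 [1.0935 0.2132 0.3585] 0.111606223284027 [-0.0113  0.0125  0.0455]
0.106 [ 0.9335 -0.2507 -1.3758] 0.10575928020814887 [-0.0727  0.1544  0.0087]
0.1 [ 0.0403 -1.3695 -0.7818] 0.09945856345244233 [-0.078   0.2033  0.0128]
0.094 [ 0.4606 -2.3355 -1.9151] 0.09343268972363698 [-0.1327  0.253  -0.0145]
0.088 [-0.579  -0.5821 -1.1756] 0.0873831083722966 [-0.2049  0.3667  0.049 ]
0.082 [-1.9043 -0.8522 -1.9762] 0.08142059032554923 [-0.1581  0.4974 -0.0318]
0.076 [-2.6792 -0.7798 -2.4977] 0.07555009967307134 [-0.1427  0.6298  0.0195]
0.0715 [-2.6727 -1.76   -3.243 ] 0.07117423778002886 [-0.2174  0.7785  0.0081]
13.5333
```

View pics/h.png

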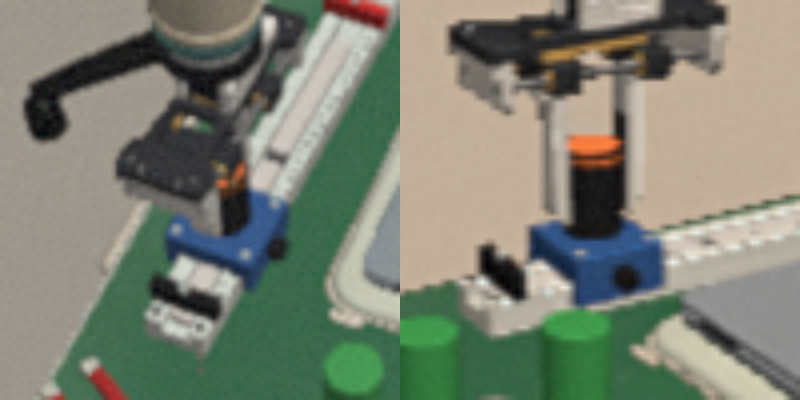

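The hood is over the post with its rim just above the carriage. I'll ease it a little towards -x, since there is a side force of −2.7 N, and press down until it seats.

```bash
python3 - <<'E'
from h import *
np.set_printoptions(precision=3,suppress=True)
t=np.array(r.current_eef_pos())
for z in (.0712,.0705,.070,.0695,.069,.0685,.068,.0675):
    x=.6263-.0012
    r.move_straight([x,.0114,z],.02);r.wait(.15);f=np.array(r.current_wrist_force());print(z,f,r.current_eef_pos(),r.current_grip_width())
    if f[2]>3: break
print(r.current_clock())
E
```

```text
0.0712 [-1.253 -1.068 -1.309] [0.626 0.011 0.071] 0.04237081118175897
0.0705 [-1.333  0.335  1.298] [0.626 0.011 0.071] 0.04252385234474394
0.07 [-0.483 -1.894  0.924] [0.626 0.011 0.07 ] 0.0427386246617129
0.0695 [-1.227 -1.805  6.176] [0.626 0.011 0.07 ] 0.04256508154705415
15.2333
```

The hood is seated (6 N at z = 0.070). Next I'll slide along the rail, quickly at first and then in 1 mm steps near the expected notch (about 85 mm), watching the force.

```bash
cat >> h.py <<'E'
S0=np.array([.6251,.0114,.0699]); D=np.array([-.0325,-.99947,0])
E
python3 - <<'E'
from h import *
np.set_printoptions(precision=2,suppress=True)
r.move_straight(S0+D*.005,.03);print('5mm',np.array(r.current_wrist_force()))
r.move_straight(S0+D*.040,.06);print('40mm',np.array(r.current_wrist_force()))
r.move_straight(S0+D*.074,.06);r.wait(.1);print('74mm',np.array(r.current_wrist_force()),r.current_clock())
for d in np.arange(.075,.098,.001):
    r.move_straight(S0+D*d,.015);f=np.array(r.current_wrist_force())
    p=np.array(r.current_eef_pos());print(round(d*1000),f,round(float((p-S0)@D*1000),2),p[0].round(4))
    if f[1]>7: break
print(r.current_clock())
a=r.camera('side');b=r.camera('scene')
cv2.imwrite('pics/i.png',np.hstack([cv2.resize(a[140:240,250:350],(400,400),interpolation=2),cv2.resize(b[160:240,280:360],(400,400),interpolation=2)])[:,:,::-1])
E
```

```text
5mm [-1.03  1.01  3.3 ]
40mm [-0.67 -1.98  4.91]
74mm [-0.91  0.85  5.96] 17.1
75 [-1.16  1.03  4.26] 74.86 0.6228
76 [-0.8   1.65  5.23] 75.67 0.6227
77 [-0.73  1.11  5.51] 76.65 0.6227
78 [-0.42  1.4   5.42] 77.67 0.6227
79 [-1.51  1.24  6.18] 78.68 0.6227
80 [-0.52  1.05  4.99] 79.65 0.6226
81 [-1.36  0.5   5.91] 80.93 0.6226
82 [ 0.13 -1.14  5.81] 83.1 0.6225
83 [-0.31 -4.54  5.02] 85.64 0.6224
84 [-0.42 -3.72  5.19] 85.74 0.6224
85 [-0.44 -2.11  6.1 ] 85.84 0.6224
86 [-0.05 -1.3   5.66] 85.96 0.6224
87 [-0.27 -0.26  5.84] 86.04 0.6224
88 [-0.55  1.15  5.7 ] 86.14 0.6224
89 [0.33 3.13 6.  ] 86.44 0.6224
90 [-0.42  3.96  6.55] 86.97 0.6225
91 [-0.98  3.86  6.66] 87.48 0.6225
92 [-1.09  5.62  6.  ] 87.67 0.6224
93 [-0.99  6.66  6.39] 87.89 0.6224
94 [-0.73  8.07  7.22] 88.19 0.6223
22.1
```

The notch signature is clear. Around 82–83 mm the carriage jumped ahead and pulled the hand, then resistance rose to 8 N at 88 mm. I'll back off to relieve the push so the ball re-centres, then check by eye.

```bash
python3 - <<'E'
from h import *
np.set_printoptions(precision=2,suppress=True)
for d in np.arange(.093,.0825,-.001):
    r.move_straight(S0+D*d,.015);r.wait(.05);f=np.array(r.current_wrist_force())
    p=np.array(r.current_eef_pos());print(round(d*1000),f,round(float((p-S0)@D*1000),2))
    if f[1]<-2.5: break
r.move_straight(S0+D*.0865,.02);r.wait(.2);print(r.current_wrist_force(),(np.array(r.current_eef_pos())-S0)@D)
cal=r.calibration('wrist');w=r.camera('wrist');a=r.camera('side');b=r.camera('scene')
cv2.imwrite('pics/w.png',w[:,:,::-1])
s=lambda i:cv2.resize(i,(400,300),interpolation=2)
for q,n in((a,'side'),(b,'scene')):cv2.imwrite(f'pics/{n}_2.png',q[:,:,::-1])
cv2.imwrite('pics/j.png',np.vstack([np.hstack([s(a[140:233,240:364]),s(b[165:240,270:370])]),np.hstack([s(w),s(w[190:340,220:420])])])[:,:,::-1])
print(r.current_clock())
E
```

```text
93 [-1.05  6.09  6.55] 88.09
92 [-1.51  4.29  6.72] 88.02
91 [-1.07  3.98  6.77] 87.91
90 [-0.08  2.15  6.47] 87.82
89 [-0.99  1.15  5.97] 87.72
88 [-0.64 -1.3   5.83] 87.6
87 [-0.3  -0.66  6.14] 87.45
86 [-0.7  -3.04  6.12] 87.02
[-0.6  -1.55  5.79] 0.08707506270779525
25.2
```

View pics/j.png

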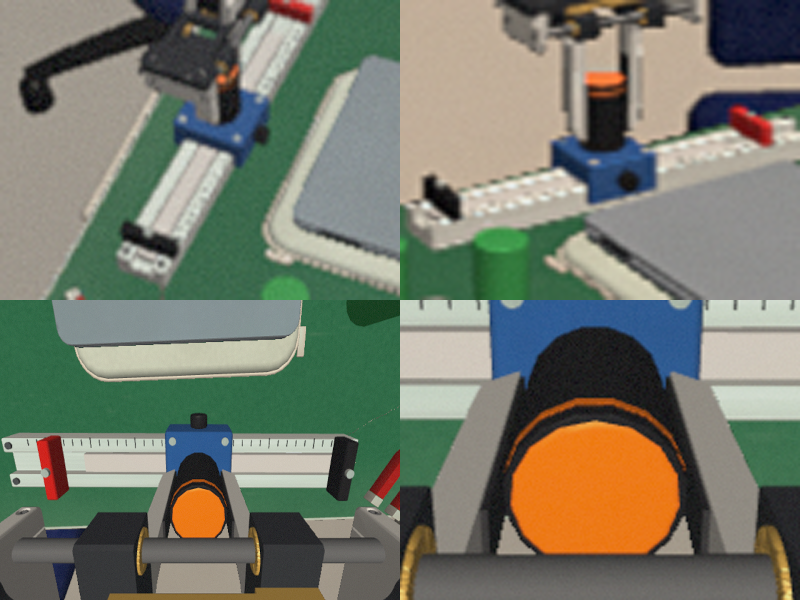

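The carriage now covers the notch, with no gap showing between it and the red stop, and the hood is seated on it. I'll measure the carriage centre against the measured notch position, using the stops as a reference.

```bash
python3 - <<'E'
from h import *
np.set_printoptions(precision=4,suppress=True)
w=cv2.imread('pics/w.png');cw=r.calibration('wrist');d=cv2.imread('pics/d.png');cd=np.load('cal_d.npy',allow_pickle=True).item()
y_=np.array([-.0325,-.99947])
def edge(im,c,xw,z,colour,u0,u1):   # mean subpixel-ish span of coloured thing along the line x=xw
    out=[]
    for dx in np.arange(-.004,.0041,.001):
        p=proj('',[xw+dx,-.03,z],c);v=int(round(p[1]))
        h=cv2.cvtColor(im[v:v+1],cv2.COLOR_BGR2HSV)[0]
        k=(h[:,0]>105)&(h[:,0]<125)&(h[:,1]>120) if colour=='b' else ((h[:,0]<8)|(h[:,0]>172))&(h[:,1]>140)
        u=np.nonzero(k)[0];u=u[(u>u0)&(u<u1)]
        if len(u): out.append([atz('',u[0]-.0,v,z,c)[1],atz('',u[-1]+1,v,z,c)[1]])
    return np.mean(out,0)
a=edge(w,cw,.593,.048,'b',200,420);b=edge(d,cd,.593,.048,'b',300,400)
ra=edge(w,cw,.610,.024,'r',20,130);rb=edge(d,cd,.610,.024,'r',120,200)
print('carriage now',a,a.mean(),'before',b,b.mean(),'moved',b.mean()-a.mean())
print('red now/before',ra,rb)
# notch at x .6185 y -.0739 ; at x .593, perpendicular offset
print('notch at x=.593:',-.0739+.0325*(.6185-.593),'clock',r.current_clock())
E
```

```text
carriage now [-0.1059 -0.04  ] -0.07296644021439597 before [-0.0209  0.0457] 0.012416652133590994 moved 0.08538309234798697
red now/before [-0.2545 -0.2274] [-0.248  -0.2282]
notch at x=.593: -0.07307124999999999 clock 25.2
```

The carriage centre is at y = −0.0730 and the notch at −0.0731, so it is centred to within about 0.1 mm. I'll relax the residual side force and hand in while still gripping.

```bash
python3 - <<'E'
from h import *
r.move_straight(S0+D*.0871,.01);r.wait(.3)
print(r.current_wrist_force(),(np.array(r.current_eef_pos())-S0)@D,r.current_grip_width(),r.current_grasp_force(),r.current_clock())
print(r.hand_in())
E
```

```text
[-0.47205861 -2.12997827  5.44668547] 0.08709807634103316 0.0424530849379259 30.000852656085044 25.75
the job is handed in; nothing more can be done
None
```

I handed the job in at 25.75 s: the black hood is seated over the post, and the arm is still gripping it with the carriage in the notch, measured within about 0.1 mm of the notch's middle and well short of the red stop; the verdict wasn't shown to me.

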